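Close up the drill case

TASK

The drill case stands open on the jeweller's bench with its drill rack folded up. With the fingertips, fold the rack down flat into the tray first, and only then swing the blue cover over and press it fully shut; do not lift the case or shove it about the bench, and leave the things standing around it where they are.

Things in the scene. Friction and masses are not known exactly. Their poses are not given: they have to be found in the camera images.
- case: The open drill case: a blue sheet-steel tray, 160 deep (x) by 240 wide (y) by 32 mm high, walls 2 mm, about 2 kg with all its parts, loose on the bench (friction about 0.6). Origin: centre of its underside, on the bench. Its own +x points to the side with the cover's hinge, -x to the front (catch side), y along both hinges, z up.
- rack (a joint): Fold-up drill rack, rad: 0 = flat in the tray, about 1.5 = upright (stop at 1.68). It folds down from upright towards the case's +x, so it is pushed on its drill side (the front when up, the top when flat). Stiff hinge, 0.14 N m: it stays where it is left; 1 to 4 N near its lip move it. While up, it blocks the cover. Flat, its top is 27 mm over the bench.
- rack_hinge (a point): Middle of the rack's hinge line: in the case frame at x -50, y 0, z 12 mm. Axes as the case's. The rack is a bare aluminium leaf 100 mm long from this hinge, 200 wide, 3 thick. On its drill side are cross bars 8 to 18 and 48 to 52 mm from the hinge, standing to 14 mm over the leaf's back, and thirteen drills and burs, up to 88 mm from the hinge and 15 mm over the back.
- rack_lip (a point): Middle of the outer face of the 14 mm lip bent up along the rack's free edge, towards its drill side, 100 mm from its hinge; it moves with the rack. Upright, it is about 112 mm over the bench.
- cover (a joint): Hinged cover, rad: 0 = shut, 1.57 = standing upright, more = leaning back (starts 1.85 to 2.1, stop at 2.2). It swings over towards the case's -x. Stiff hinge (0.32 N m, cover 0.28 kg): it stays where it is left, also half open, and must be pushed all the way; about 2 to 5 N near its free edge move it.
- cover_hinge (a point): Middle of the cover's hinge line, on the tray's rear rim: in the case frame at x +80, y 0, z 32 mm. Its axes are those of the case.
- cover_edge (a point): Middle of the cover's free outer edge, on its outside face; it moves with the cover. The cover is a blue sheet-steel pan 160 mm long from its hinge, 240 wide, 22 deep, sheet 2 mm, hollow side inwards. Open, this edge is 150 to 180 mm over the bench; shut, the flat top is 54 mm over the bench.
- dispenser: Bystander: black tape dispenser with a white roll, 150 x 60 x 79 mm high, 0.7 kg, loose. Origin: centre of its underside. Leave it where it stands.
- bottle: Bystander: glass bottle with a wooden cap, 64 mm across, 150 mm high, loose. Origin: centre of its underside. Leave it where it stands.
- jar: Bystander: small amber jar with a brass lid, 54 mm across, 65 mm high, loose. Origin: centre of its underside. Leave it where it stands.

How it is judged:
On the way, in this order (a step that is already met when the one before it is completed fails the run):
1. the rack is folded flat into the tray while the cover is still open (value of joint rack below 0.07 rad and value of joint cover above 1.2 rad), for 0.2 s.
2. the cover is swung shut over the flat rack (value of joint cover below 0.035 rad and value of joint rack below 0.07 rad), for 0.2 s.
At the end, for the whole second after the job is handed in: The rack lies flat (within 0.07 rad), the cover is shut over it (within 0.035 rad), and the case rests level on the bench within 40 mm of where it stood; dispenser, bottle and jar are within 15 mm of where they stood (all of step 2 and distance of case from where it was at the start of the episode below 0.04 m and angle between case's own z axis and vertical below 0.03 rad and linear speed of case below 0.01 m/s and distance of each of dispenser, bottle, jar from where it was at the start of the episode below 0.015 m); the robot touches nothing.
It fails at once if the case is lifted or tipped off the bench (height (world z) of case above 0.012 m or angle between case's own z axis and vertical above 0.12 rad).
It fails at once if the case is shoved more than 40 mm (distance of case from where it was at the start of the episode above 0.04 m).
It fails at once if the cover is swung down while the rack still stands up (value of joint cover below 1 rad and value of joint rack above 0.4 rad).
It fails at once if a bystander is displaced, lifted or knocked over (distance of any of dispenser, bottle, jar from where it was at the start of the episode above 0.02 m).
It also fails if it takes over 64 s, if anything falls off the work surface, if the arm or the gripper's body presses on something with over 40 N, if the wrist force passes 120 N, or if a joint passes its speed limit or range.

ROBOT

A 6-joint arm with a two-finger parallel gripper is mounted at the origin on the work surface. World frame = base frame: x ahead of the robot, y to its left, z up, the work surface at z = 0. Lengths are in m, angles in rad, forces in N, time in s.
With the tool pointing down it reaches from about 0.35 to 1 m from the base axis. Payload 7.1 kg.
Tool frame: the origin (TCP) lies between the finger pads; the fingertips stand 22 mm ahead of it and the grasp point (between the pads) lies 3 mm ahead of it; x points along the fingers, y is the direction in which the jaws open and shut, and the axes are right-handed (so a half turn about x gives the same grasp; the last joint's range is limited). The gripper opens to 85 mm and grips with 20 to 120 N. Pads are 22 mm wide; open, the fingers measure 114 mm over their backs; the gripper's body (76 mm by 85 mm) begins 54 mm behind the grasp point. The pads swing forward as they close: fully open they stand 13 mm farther back than shut.
Start: joints at [-1.274, 0.423, 1.63, -0, 1.089, -0.019], TCP at [0.194, -0.594, 0.253] pointing down, gripper open.
Joint ranges: [-3, 3], [-0.9, 2.11], [0.09, 2.58], [-1.31, 4.45], [0.11, 2.69], [-2.54, 2.54]. Speed limits (rad/s): [2.39, 2.39, 3.01, 3.14, 3.14, 3.14].

INTERFACE

Orientations are given as a rotation vector (axis times angle).
In Python, from rig import manip gives the robot as it stands. The module is installed in compiled form; this text tells all that it offers. Calls block until the motion is done:
- manip.move_to(position, orientation): joint-space move of the TCP to a pose.
- manip.servo_line(position, orientation=None, rate=0.15): straight line of the TCP; orientation=None keeps the orientation; rate is the mean speed in m/s.
- manip.set_joints(angles): joint-space move.
- manip.command_gripper(opening, f_grip=None): finger opening in m; f_grip is the grip in N (None keeps the last); returns when the fingers have stopped.
- manip.hold(seconds).
- manip.solve_ik(position, orientation): joint angles nearest the present ones, or None.
- manip.camera(name): name is "scene" or "top" or "wrist"; returns a dict with "image" (384x512x3 uint8, red, green, blue), "fx", "fy", "cx", "cy" (pixels), "k1" (the pictures are not rectified: a ray, as slopes to the right and down, at radius r is drawn at 1 + k1 r^2 times it, then the intrinsics apply), "cam_to_world" (4x4, takes a point from camera to world coordinates); the wrist camera has in their place "mount" (4x4, takes a point from camera to tool coordinates, whose origin is the TCP and whose axes are the tool frame's). Camera axes: x right, y down, z forward; pixel columns grow to the right and rows downward; lengths in m; the calibration is good to about 2 mm. A picture is of the moment at which its call begins: read the wrist's pose just before it. There is no depth.
A pose or a line that the arm cannot do raises manip.IKError and nothing moves.
- manip.sign_off(): hands the job in, once; it reports no verdict.
Readings, each from a call of its own:
- manip.get_time(): time.
- manip.get_joint_positions(): joint angles.
- manip.get_joint_vel(): joint speeds.
- manip.get_tau(): joint torques, N m.
- manip.get_position(): TCP position.
- manip.get_ee_rot(): TCP orientation.
- manip.get_contact_force(): force on the tool from outside, world axes, zero at the start.
- manip.get_torque(): the same for the moment, N m.
- manip.get_width(): finger opening in m.
Only numpy, scipy, OpenCV 4.12 (cv2) and the standard library are available. Lean on these libraries where they do the work, as an engineer would, in place of code of your own. Each camera call takes 0.05 s, during which the arm holds its last target.

## Working session

There is one attempt and no reset: what is moved stays moved. The work goes in short steps, each a Python script; the robot and the scene stay as the last script left them, time stands still between calls to the robot, and variables do not carry over. Pictures are saved under pics/ and viewed, and the job is handed in when it is done.

```bash
mkdir -p pics; python3 - <<'E'
from rig import manip
import cv2,numpy as np,json
print(manip.get_time(),manip.get_position(),manip.get_ee_rot())
for n in ["scene","top"]:
    c=manip.camera(n); cv2.imwrite(f"pics/{n}0.png",c["image"][:,:,::-1])
    d={k:(np.array(v).tolist()) for k,v in c.items() if k!="image"}; json.dump(d,open(n+".json","w")); print(n,d)
E
```

```text
0.0 [ 0.19397268 -0.59359297  0.2525289 ] [ 2.05127911  0.32829361 -2.05182292]
scene {'fx': 495.0969641493631, 'fy': 495.0969641493631, 'cx': 255.02887845404314, 'cy': 187.40623376812042, 'k1': -0.16914288173599068, 'cam_to_world': [[0.0023590619164437624, 0.8606801615440599, -0.5091405447922658, 1.3313594138992764], [0.999997177689062, -0.002173906652089371, 0.0009585112302039747, 0.03250900874689952], [-0.000281852416718556, -0.5091413690266772, -0.860682860817419, 1.4041368610206273], [0.0, 0.0, 0.0, 1.0]]}
top {'fx': 355.3742098458979, 'fy': 355.3742098458979, 'cx': 256.10238574514085, 'cy': 192.55436673539654, 'k1': 0.0036620139444426304, 'cam_to_world': [[-0.02440287273024549, -0.9969888086818944, 0.07360580931942923, 0.47628297152101506], [-0.9995686444568301, 0.023129885507387257, -0.018097884272752943, 0.03273286127756935], [0.016340894138517786, -0.07401569941216447, -0.9971231876850931, 0.9326596560199243], [0.0, 0.0, 0.0, 1.0]]}
```

View pics/scene0.png

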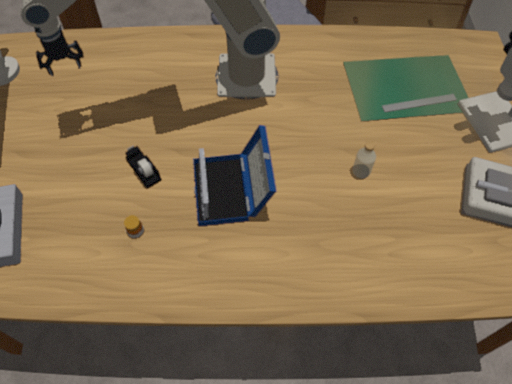

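View pics/top0.png

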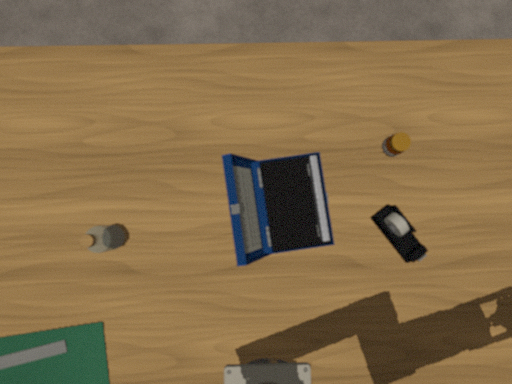

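```bash
python3 - <<'E'
import cv2
a=cv2.imread("pics/top0.png")[140:275,215:345]; cv2.imwrite("pics/topc.png",cv2.resize(a,None,fx=4.4,fy=4.4,interpolation=cv2.INTER_CUBIC))
a=cv2.imread("pics/scene0.png")[120:235,185:285]; cv2.imwrite("pics/scc.png",cv2.resize(a,None,fx=5,fy=5,interpolation=cv2.INTER_CUBIC))
E
```

```text
(no output)
```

View pics/topc.png

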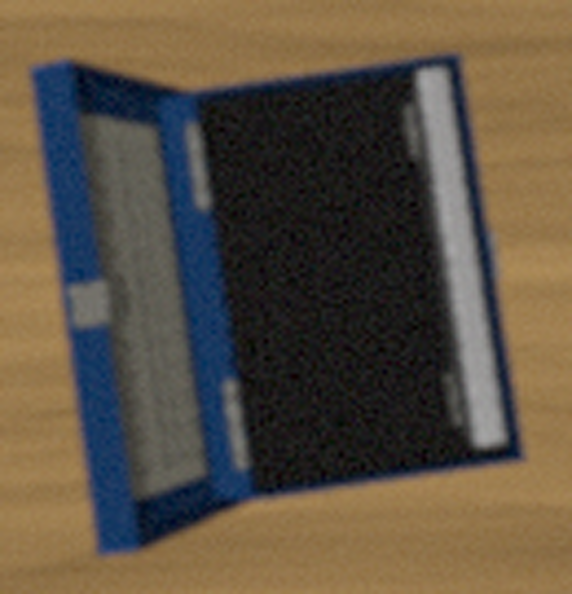

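View pics/scc.png

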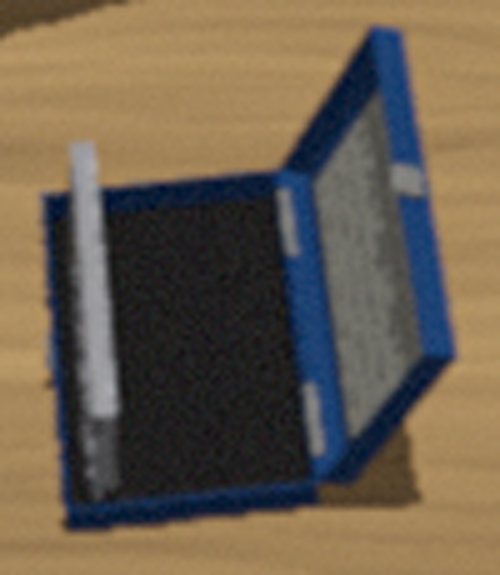

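```bash
cat > h.py <<'E'
import numpy as np,json
from scipy.optimize import least_squares
C={n:json.load(open(n+".json")) for n in ("top","scene")}
def proj(n,P):
    c=C[n];T=np.array(c["cam_to_world"]);p=(np.atleast_2d(P)-T[:3,3])@T[:3,:3]
    s=p[:,:2]/p[:,2:];r2=(s**2).sum(1,keepdims=True);s=s*(1+c["k1"]*r2)
    return s*[c["fx"],c["fy"]]+[c["cx"],c["cy"]]
def atz(n,u,v,z):
    f=lambda xy:(proj(n,[xy[0],xy[1],z])[0]-[u,v])
    return least_squares(f,[.6,0]).x
def rackp(r,y,h,q): return np.array([-.05+r*np.cos(q)-h*np.sin(q),y,.012+r*np.sin(q)+h*np.cos(q)])
def covp(l,y,d,q): return np.array([.08-l*np.cos(q)+d*np.sin(q),y,.032+l*np.sin(q)+d*np.cos(q)])
def w(p,P):
    x,y,a=p[:3];c,s=np.cos(a),np.sin(a)
    return np.array([x+c*P[0]-s*P[1],y+s*P[0]+c*P[1],P[2]])
E
cat > fit.py <<'E'
from h import *
B=.12;R=.1
def pts(p):
    q,k=p[3],p[4];L=[]
    t=lambda *a:np.array(a)
    for S,(u,v) in [(t(-.08,-B,.032),(457,56)),(t(-.08,B,.032),(521,458)),
      (covp(.16,-B,.022,k),(33,67)),(covp(.16,B,.022,k),(100,552)),(covp(.16,-B,0,k),(72,62)),(covp(.16,B,0,k),(137,552)),
      (rackp(.1,-R,0,q),(415,70)),(rackp(.1,R,0,q),(472,448)),(rackp(.1,-R,.014,q),(449,66)),(rackp(.1,R,.014,q),(508,442))]:
        L.append(("top",S,(u/4.4+215-.4,v/4.4+140-.4)))
    for S,(u,v) in [(t(-.08,B,.032),(45,197)),(t(-.08,-B,.032),(68,513)),
      (covp(.16,B,.022,k),(402,32)),(covp(.16,-B,.022,k),(455,355)),(covp(.16,B,0,k),(374,28)),(covp(.16,-B,0,k),(425,357)),
      (rackp(.1,R,.014,q),(70,143)),(rackp(.1,R,0,q),(94,143)),(rackp(.1,-R,.014,q),(90,415)),(rackp(.1,-R,0,q),(118,415))]:
        L.append(("scene",S,(u/5+185-.4,v/5+120-.4)))
    return L
def res(p): return np.concatenate([proj(n,w(p,S))[0]-uv for n,S,uv in pts(p)])
s=least_squares(res,[.5,0,1.57,1.5,1.95],loss="soft_l1")
print(s.x);print(res(s.x).reshape(-1,2).round(1).tolist())
p=s.x;np.save("p.npy",p)
for nm,P in [("lip",rackp(.1,0,.007,p[3])),("cov",covp(.16,0,.022,p[4])),("front",[-.08,0,.032]),("c1",[-.08,.12,0]),("c2",[-.08,-.12,0])]: print(nm,w(p,P))
print("jar",atz("top",400,142,.065),"disp",atz("top",399,232,.05),"bottle",atz("top",90,240,.15),atz("top",117,236,0))
E
python3 fit.py
```

```text
[ 0.5159765  -0.08019179  1.68835447  1.47441028  1.95056306]
[[-0.4, -0.7], [-0.3, 1.1], [-1.0, -0.3], [-1.0, 0.9], [-0.7, -1.1], [0.2, -0.0], [0.3, 0.4], [0.6, -0.3], [-1.5, 0.4], [-1.5, 0.2], [-0.7, -0.6], [-1.0, -0.0], [-0.4, -0.4], [-0.2, 0.8], [-1.3, -0.6], [-1.1, -0.2], [-0.1, 0.3], [-0.5, 0.1], [0.0, 0.6], [-0.9, 0.3]]
lip [ 0.52152934 -0.12720885  0.1122095 ]
cov [0.49724038 0.07845078 0.1724447 ]
front [ 0.5253595  -0.15963963  0.032     ]
c1 [ 0.40618774 -0.17371414  0.        ]
c2 [ 0.64453126 -0.14556513  0.        ]
jar [ 0.65819624 -0.34431163] disp [ 0.43492943 -0.33597418] bottle [0.43926452 0.38122834] [0.4406751  0.37882753]
```

```bash
cat > m.py <<'E'
from h import *
from rig import manip
from scipy.spatial.transform import Rotation as Ro
p=np.load("p.npy")
def pose(tip,d,sg,off=.022):
    """tip,d in case frame"""
    ca,sa=np.cos(p[2]),np.sin(p[2]);Rz=np.array([[ca,-sa,0],[sa,ca,0],[0,0,1]])
    d=np.array(d)/np.linalg.norm(d);y=sg*np.array([0,1,0.]);R=Rz@np.c_[d,y,np.cross(d,y)]
    return w(p,np.array(tip)-off*d), Ro.from_matrix(R).as_rotvec()
def rack(q,r,t,gap,sg,off=.022):
    d=np.array([np.sin(t),0,-np.cos(t)]);n=np.array([-np.sin(q),0,np.cos(q)])
    return pose(rackp(r,0,.015,q)+n*(gap+.011*abs(np.sin(t-q))),d,sg,off)
def cover(q,l,t,gap,sg,off=.022):
    d=np.array([-np.sin(t),0,-np.cos(t)]);n=np.array([np.sin(q),0,np.cos(q)])
    return pose(covp(l,0,.022,q)+n*(gap+.011*abs(np.sin(t-q))),d,sg,off)
E
python3 - <<'E'
from m import *
print(Ro.from_rotvec(manip.get_ee_rot()).as_matrix().round(2))
q0=p[3];c0=p[4]
for sg in (1,-1):
    for q in np.linspace(q0,0,6):
        j=manip.solve_ik(*rack(q,.082,.1+.45*q,.03 if q==q0 else 0,sg)); print("R",sg,round(q,2),None if j is None else np.round(j,2))
    for q in np.linspace(c0,0,6):
        j=manip.solve_ik(*cover(q,.14,.1+.4*q,.04 if q==c0 else 0,sg)); print("C",sg,round(q,2),None if j is None else np.round(j,2))
E
```

```text
[[-0.    0.31 -0.95]
 [ 0.   -0.95 -0.31]
 [-1.   -0.   -0.  ]]
R 1 1.47 [-0.62  0.76  1.61  0.55  1.37  2.12]
R 1 1.18 [-0.52  0.67  1.74  0.54  1.19  2.19]
R 1 0.88 [-0.44  0.62  1.81  0.49  1.04  2.27]
R 1 0.59 [-0.35  0.59  1.87  0.42  0.89  2.37]
R 1 0.29 [-0.26  0.59  1.92  0.32  0.74  2.52]
R 1 0.0 None
C 1 1.95 [ 0.62  0.66  1.82 -0.78  1.29 -2.16]
C 1 1.56 [ 0.42  0.49  1.92 -0.77  1.13 -2.36]
C 1 1.17 None
C 1 0.78 None
C 1 0.39 None
C 1 0.0 None
R -1 1.47 [-0.62  0.76  1.61  0.55  1.37 -1.02]
R -1 1.18 [-0.52  0.67  1.74  0.54  1.19 -0.96]
R -1 0.88 [-0.44  0.62  1.81  0.49  1.04 -0.88]
R -1 0.59 [-0.35  0.59  1.87  0.42  0.89 -0.77]
R -1 0.29 [-0.26  0.59  1.92  0.32  0.74 -0.63]
R -1 0.0 [-0.17  0.61  1.96  0.17  0.62 -0.43]
C -1 1.95 [ 0.62  0.66  1.82 -0.78  1.29  0.98]
C -1 1.56 [ 0.42  0.49  1.92 -0.77  1.13  0.79]
C -1 1.17 [ 0.24  0.41  1.96 -0.7   0.98  0.59]
C -1 0.78 [ 0.05  0.41  1.97 -0.58  0.82  0.35]
C -1 0.39 [-0.11  0.47  1.96 -0.4   0.7   0.07]
C -1 0.0 [-0.23  0.56  1.93 -0.16  0.62 -0.22]
```

```bash
python3 - <<'E'
from m import *
import cv2
q0=p[3]
manip.command_gripper(0.0,20)
P,o=rack(q0,.082,.1+.45*q0,.05,-1)
manip.move_to(P+[0,0,.10],o); manip.servo_line(P,o,.12)
print(manip.get_time(),manip.get_position(),P,manip.get_contact_force(),manip.get_width())
c=manip.camera("top");cv2.imwrite("pics/t1.png",c["image"][:,:,::-1])
c=manip.camera("scene");cv2.imwrite("pics/s1.png",c["image"][:,:,::-1])
a=cv2.imread("pics/t1.png")[110:310,190:440];b=cv2.imread("pics/s1.png")[50:250,120:320]
cv2.imwrite("pics/ts1.png",np.hstack([cv2.resize(a,(500,400)),cv2.resize(b,(400,400))])[:, :800])
E
```

```text
3.7167 [ 0.53152833 -0.20870342  0.11700216] [ 0.53112574 -0.20846351  0.11645905] [ 1.46390266 -0.01814876 -0.06552329] -5.269692743872689e-05
```

View pics/ts1.png

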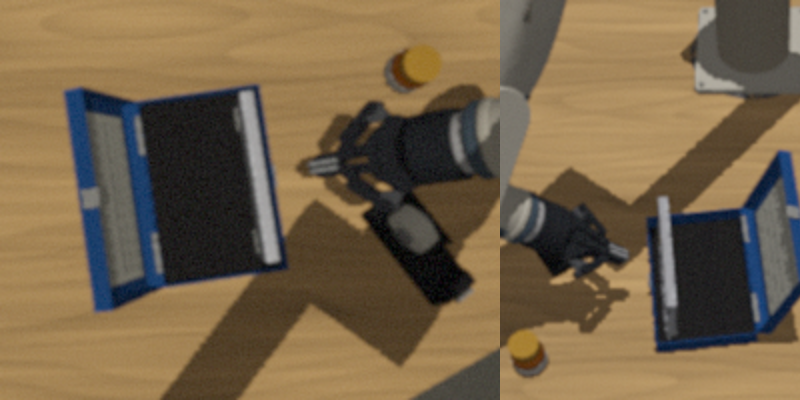

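```bash
python3 - <<'E'
from m import *
import cv2
q0=p[3]
f0=manip.get_contact_force()
for q in np.linspace(q0,.08,12):
    manip.servo_line(*rack(q,.085,.1+.45*q,0,-1),.08)
    f=np.array(manip.get_contact_force())-f0
    print(round(q,2),np.round(f,1),round(manip.get_time(),1))
    if np.linalg.norm(f)>14: print("stop");break
c=manip.camera("top");cv2.imwrite("pics/t2.png",c["image"][:,:,::-1])
c=manip.camera("scene");cv2.imwrite("pics/s2.png",c["image"][:,:,::-1])
a=cv2.imread("pics/t2.png")[110:310,190:440];b=cv2.imread("pics/s2.png")[50:250,120:320]
cv2.imwrite("pics/ts2.png",np.hstack([cv2.resize(a,(500,400)),cv2.resize(b,(400,400))])[:, :800])
E
```

```text
1.47 [0.2 0.6 1.2] 4.6
1.35 [ 0.2 -0.6 -2.4] 4.9
1.22 [ 0.4 -1.9 -7.6] 5.2
1.09 [ 0.5 -2.8 -8.3] 5.5
0.97 [ 1.3 -3.8 -8.2] 5.8
0.84 [0.5 0.2 0.1] 6.1
0.71 [-0.6 -0.2  0.4] 6.4
0.59 [0.5 0.5 0. ] 6.7
0.46 [ 0.3 -0.7  0.9] 7.0
0.33 [ 1.9 -3.4 -4.2] 7.3
0.21 [-0.2 -0.1  0. ] 7.6
0.08 [-0.9 -0.4 -0. ] 7.9
```

View pics/ts2.png

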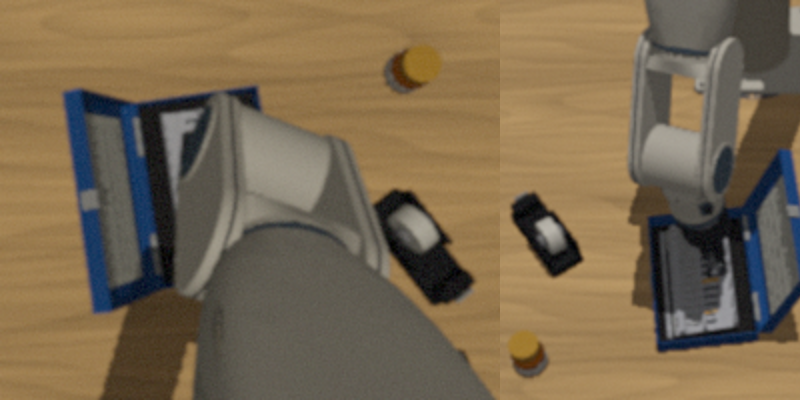

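```bash
python3 - <<'E'
from m import *
import cv2
f0=np.array([1.4,0,0])
P,o=rack(.08,.085,.1,0,-1)
for k in range(16):
    P=P-[0,0,.002]; manip.servo_line(P,o,.04)
    f=manip.get_contact_force()-f0
    print(k,np.round(f,1),np.round(manip.get_position()[2]-.022,4))
    if f[2]>15: break
manip.hold(.4); print(manip.get_contact_force()-f0, manip.get_position(),manip.get_time())
E
```

```text
0 [-1.6 -0.5  0.6] 0.0321
1 [-1.2  0.2  0.7] 0.0298
2 [-1.6 -0.3 -0.5] 0.0277
3 [-1.4  0.6 -1. ] 0.0257
4 [-4.2  0.8 10.2] 0.0246
5 [-6.8  0.  27.3] 0.0238
[-7.35760919 -0.1370909  25.71408944] [ 0.51260476 -0.04903233  0.04578151] 9.925
```

```bash
python3 - <<'E'
from m import *
import cv2
P,o=rack(0,.085,.1,0,-1)
P=manip.get_position()
manip.servo_line(P+[0,-.03,.06],o,.15)
manip.servo_line(P+[0,-.10,.30],o,.25)
# over to behind-cover side, high
q=p[4]
manip.move_to(*cover(q,.14,.1+.4*q,.15,-1)) if False else None
P2,o2=cover(q,.14,.1+.4*q,.06,-1)
manip.move_to(P2+[0,.08,.2],o2)
print(manip.get_position(),manip.get_time())
c=manip.camera("top");cv2.imwrite("pics/t3.png",c["image"][:,:,::-1])
c=manip.camera("scene");cv2.imwrite("pics/s3.png",c["image"][:,:,::-1])
a=cv2.imread("pics/t3.png")[110:310,190:390];b=cv2.imread("pics/s3.png")[50:250,120:320]
cv2.imwrite("pics/ts3.png",np.hstack([cv2.resize(a,(400,400)),cv2.resize(b,(400,400))]))
E
```

```text
[0.48871973 0.23133921 0.34181981] 13.1
```

View pics/ts3.png

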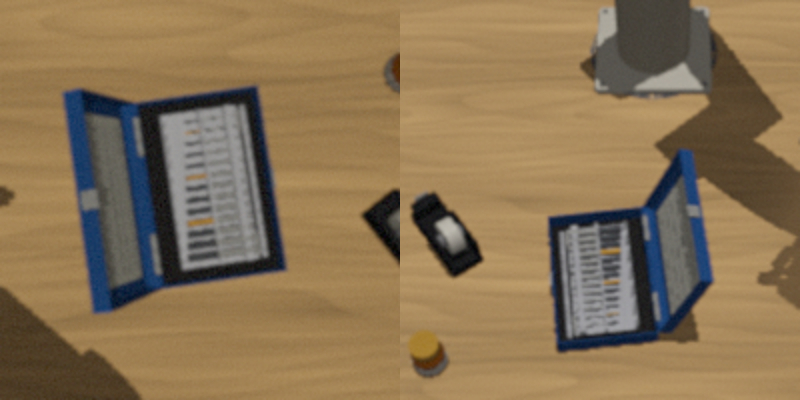

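View pics/s3.png

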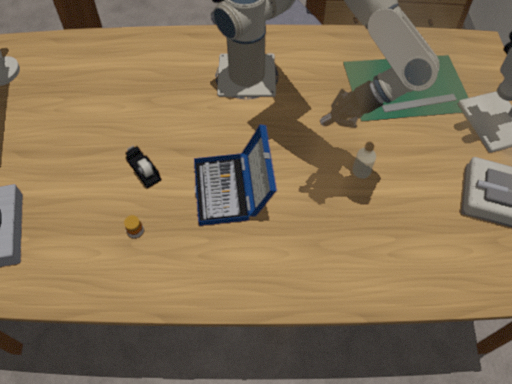

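```bash
python3 - <<'E'
from m import *
import cv2
q=p[4]
manip.servo_line(*cover(q,.14,.1+.4*q,.06,-1),.2)
f0=manip.get_contact_force();print(manip.get_position(),f0)
for q in np.linspace(q,.25,15):
    manip.servo_line(*cover(q,.14,.1+.4*q,0,-1),.09)
    f=np.array(manip.get_contact_force())-f0
    print(round(q,2),np.round(f,1),round(manip.get_time(),1))
    if np.linalg.norm(f)>14: print("stop");break
c=manip.camera("top");cv2.imwrite("pics/t4.png",c["image"][:,:,::-1])
c=manip.camera("scene");cv2.imwrite("pics/s4.png",c["image"][:,:,::-1])
a=cv2.imread("pics/t4.png")[110:310,190:390];b=cv2.imread("pics/s4.png")[50:250,120:320]
cv2.imwrite("pics/ts4.png",np.hstack([cv2.resize(a,(400,400)),cv2.resize(b,(400,400))]))
E
```

```text
[0.48909872 0.15271757 0.14285263] [-0.05730287  0.4752869  -0.93973112]
1.95 [0.4 0.5 0. ] 15.2
1.83 [-0.6 -0.2  1. ] 15.6
1.71 [-0.2  0.   1. ] 16.0
1.59 [ 0.6 -0.   0.6] 16.3
1.46 [ 0.2 -1.2  0.6] 16.7
1.34 [ 0.1 -0.4  1.1] 17.0
1.22 [ 0.3 -1.2  1.4] 17.4
1.1 [ 0.2 -0.4  0.7] 17.8
0.98 [-0.1 -0.1  1.9] 18.1
0.86 [ 0.5 -0.6  1.8] 18.5
0.74 [-0.3 -1.3  1.7] 18.8
0.61 [ 0.2 -0.6  0.5] 19.2
0.49 [ 0.2 -0.8  1.4] 19.5
0.37 [0.3 0.1 1.1] 19.9
0.25 [-0.5 -0.8  1.2] 20.2
```

View pics/ts4.png

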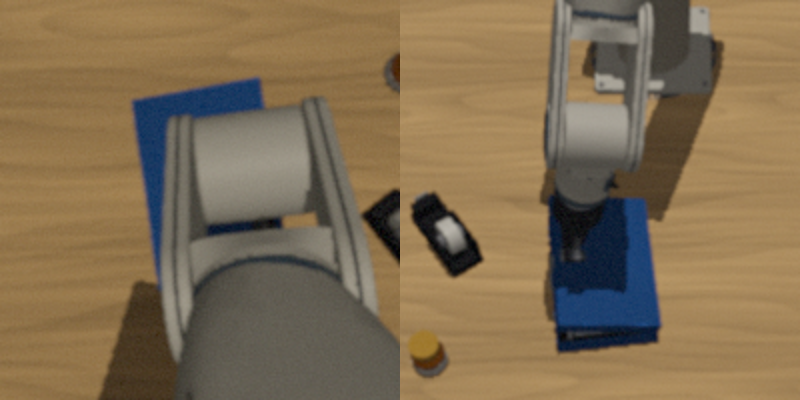

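Cover is nearly shut and followed the finger. Now press it down along its arc, under force control.

```bash
python3 - <<'E'
from m import *
f0=manip.get_contact_force()
for q in np.arange(.22,-.16,-.015):
    manip.servo_line(*cover(q,.14,.1,0,-1),.05)
    f=np.array(manip.get_contact_force())-f0
    print(round(q,3),np.round(f,1),np.round(manip.get_position()[2]-.022,4))
    if f[2]>20: print("stop");break
manip.hold(.6);print(manip.get_contact_force()-f0,manip.get_time())
P=np.array(manip.get_position()); manip.servo_line(P+[0,0,.03],None,.06);manip.servo_line(P+[0,0,.08],None,.15)
# second press in the centre of the free edge: check height only
j=[-1.274,0.423,1.63,0,1.089,-0.019]
manip.servo_line(P+[0,-.05,.25],None,.25)
manip.set_joints(j)
import cv2
c=manip.camera("top");cv2.imwrite("pics/t5.png",c["image"][:,:,::-1])
c=manip.camera("scene");cv2.imwrite("pics/s5.png",c["image"][:,:,::-1])
a=cv2.imread("pics/t5.png")[140:275,225:360];b=cv2.imread("pics/s5.png")[130:240,175:285]
cv2.imwrite("pics/ts5.png",np.hstack([cv2.resize(a,(400,400)),cv2.resize(b,(400,400))]))
print(manip.get_time(),manip.get_contact_force())
E
```

```text
0.22 [-0.4  0.2 -0.2] 0.0857
0.205 [ 0.9 -0.1  0.2] 0.083
0.19 [ 0.6 -0.1  0.6] 0.0807
0.175 [0.4 0.1 0.4] 0.0785
0.16 [ 0.6 -0.1 -0.3] 0.0764
0.145 [ 0.5 -0.3  0.2] 0.0742
0.13 [ 0.2  0.6 -0.7] 0.072
0.115 [ 0.2 -0.6  0.3] 0.0698
0.1 [ 0.4 -0.6  0.3] 0.0676
0.085 [ 0.6 -0.  -0.7] 0.0657
0.07 [ 0.3 -0.3 -0.4] 0.0638
0.055 [-0.7  0.1 -0.3] 0.0619
0.04 [ 0.8 -0.2 -0.8] 0.06
0.025 [-0.3 -1.4  0.4] 0.0581
0.01 [-0.4  0.3 -0.1] 0.0561
-0.005 [-1.4  0.4  3.2] 0.0546
-0.02 [-5.8  5.3 22.7] 0.0541
stop
[-5.73590832  4.183963   23.99621623] 25.25
29.275 [0.15909971 0.09844684 0.59940486]
```

View pics/ts5.png

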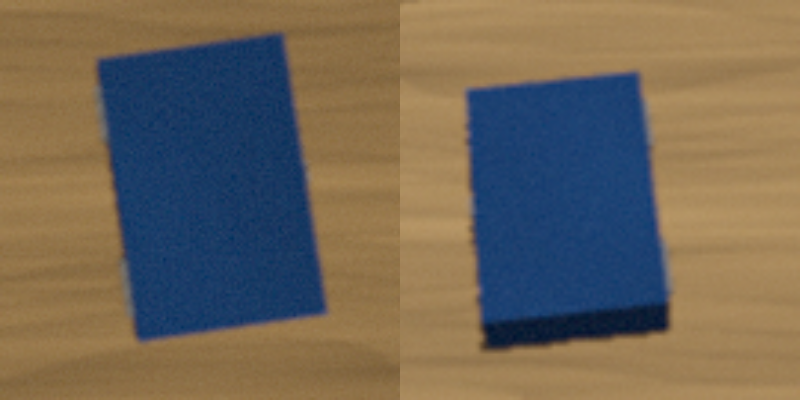

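View pics/s5.png

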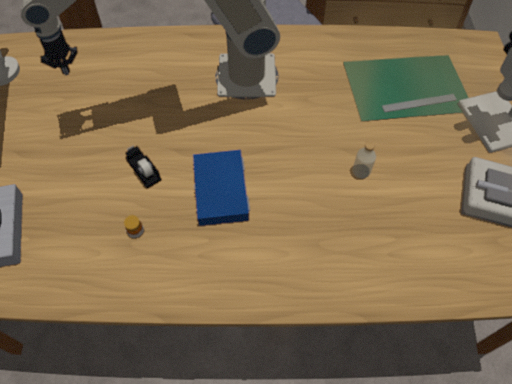

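View pics/t5.png

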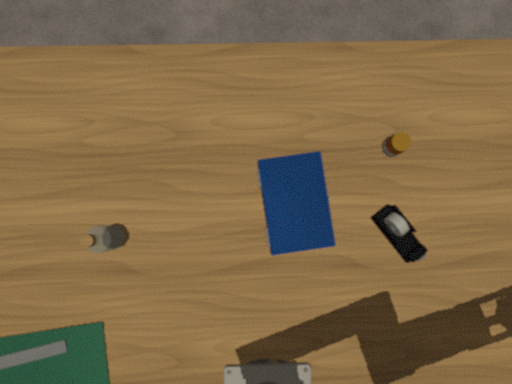

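```bash
python3 -c "
from rig import manip
manip.hold(.5);print(manip.sign_off())"
```

```text
the job is handed in; nothing more can be done
None
```

The rack is folded flat and the cover is shut over it. I handed the job in after about 30 s of robot time; the sign-off gives no verdict.

- **Rack:** I folded it down with the closed fingertips and pressed until it stopped at about 24–25 mm over the bench, with up to 27 N. That is 2–3 mm under the stated 27 mm, about the calibration error. The pictures showed it flat with the cover still open and the case in place.
- **Cover:** I swung it over from behind along its arc and pressed it down. It met a hard stop at about 54 mm, the stated shut height, and I held about 24 N on it before backing off.
- **Last checks:** The final pictures from both cameras, compared by eye, show the cover shut and level. The case, dispenser, bottle and jar are where they started. The arm is back at its start pose, touching nothing. The readings I took along the way never passed 30 N.

I judged the rack and cover angles from pictures and contact heights, because there is no reading for either joint. During the rack fold the wrist force briefly read about 9 N with the finger pulled downward, which I had not expected; it faded before the final press. No check failed.

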